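Find the rocking lid on the topping rail and snap it down

ROBOT

A 6-joint arm with a two-finger parallel gripper is mounted at the origin on the work surface. World frame = base frame: x ahead of the robot, y to its left, z up, the work surface at z = 0. Lengths are in m, angles in degrees, forces in N, time in s.
With the tool pointing down it reaches from about 0.3 to 0.75 m from the base axis. Payload 8.5 kg.
Tool frame: the origin (TCP) lies midway between the tips of the shut fingers; the grasp point (between the pads) lies 19 mm behind it (env.tcp_to_grasp is the z of the grasp point in the tool frame, in m); z points along the fingers, y is the line along which they close (so a half turn about z gives the same grasp; the last joint's range is limited). The gripper opens to 85 mm and grips with 20 to 120 N. Pads are 22 mm wide; open, the fingers measure 114 mm over their backs; the gripper's body (76 mm by 85 mm) begins 54 mm behind the grasp point. The pads swing forward as they close: fully open they stand 13 mm farther back than shut.
Start: joints at [61.06, 21.807, 74.336, -0, 83.858, -12.336], TCP at [0.157, 0.527, 0.231] pointing down, gripper open.
Joint ranges: [-178.18, 178.18], [-50.72, 133.34], [12.68, 142.11], [-81.47, 261.47], [9.98, 163.14], [-165.26, 165.26]. Speed limits (degrees/s): [136.94, 136.94, 180, 180, 180, 180].

INTERFACE

Orientations are given as a 3x3 rotation matrix whose columns are the frame's x, y, z axes.
In Python, from rig import env, imaging, job, models gives the robot as it stands. The module is installed in compiled form; this text tells all that it offers.
- The arm moves only by the tool jog_arm, never from a script. Its argument "plan" is text: rows parted by semicolons, each of 7 numbers parted by spaces: the turn, a rotation vector about the tool's x, y, z in degrees, then the shift along the tool's x, y, z in cm, then the closure in counts, from 0 (fully open) to 255 (shut). In form: rx ry rz x y z claw; .... A call has 1 to 10 rows; each row shifts and turns the commanded pose from where the row before left it, along the tool's axes as they then stand; what a row does not reach is not made up. A row lasts 1/12 s, in which the tool goes at most 41.7 mm and 7.16 degrees, less where a joint would pass 70% of its speed; a pose out of reach is approached as far as the arm can. A call with a gripper value outside its range is refused whole. The fingers move at their own pace and stop on an object; "grip_force" is the grip in N (left out, the last holds). Time passes only in rows, so rows that do not move let the fingers close. It gives the time, the measured TCP pose, the force, the opening and the grip force at its end, in the units of the state.
- env.observe(): the state, without advancing time (a new reading comes with each control period).
- imaging.get_image(name): name is "side" or "top" or "wrist"; returns a dict with "pixels" (480x640x3 uint8, red, green, blue), "depth" (480x640 float32, m along the optical axis (not along the pixel's ray), 0 where there is no reading), "fov_y" (degrees; the focal length in pixels is half the picture's height over the tangent of half this angle, whatever the lens; pixels are square), "cx", "cy" (the principal point, pixels), "world_from_camera" (4x4, takes a point from camera to world coordinates). Camera axes: x right, y down, z forward; pixel columns grow to the right and rows downward; lengths in m; the calibration is good to about 2 mm. The wrist camera is an equidistant fisheye: a pixel r from the principal point sees the ray r / f radians off the axis. A picture is of the moment at which its call begins.
- job.close_job(): hands the job in; it is judged then, once.
Trained networks look in the newest picture that a camera, given by its name, has taken for a name from the list of things; names that differ only in an ending like _2 or _b are one class to them, and where a whole thing is asked for, a point or a joint stands for the part that bears it (a point fixed in the world has none). Each returns a list of dicts, best first, with "confidence" (0 to 1); they miss things now and then, are a little off and sometimes report something else, mostly with a low value. They report only what shows in the picture. A call takes as long as a camera call. They do not tell look-alikes from the thing itself.
- models.outline_of(camera, query): "region" (480x640 bool, what is visible of it) and "bbox" ([centre column, centre row, width, height] in pixels, round what is visible of it).
- models.tip_of(camera, query): "at" ([column, row] in pixels: a listed point, or the origin of a listed thing).
The state is a dict: "time_s": time; "q": joint angles; "qvel": joint speeds; "joint_efforts": joint torques, N m; "position": TCP position; "tool_rot": TCP orientation; "ft_force": force on the tool from outside, world axes, zero at the start; "wrist_torque": the same for the moment, N m; "grip_width": finger opening in m; "gripper_force": force on a finger pad.
Only numpy, scipy, OpenCV 4.12 (cv2) and the standard library are available. Lean on these libraries where they do the work, as an engineer would, in place of code of your own. Each camera call takes 0.05 s, during which the arm holds its last target. There are 200 camera calls.

TASK

One of the four blue lids on the topping rail has a single corner that is not snapped down, so the lid rocks when pressed. Find it by pressing on the lids with the fingertips, then push its loose corner fully home so that all four lids sit flush on their pans, and move clear. Only press, never lift a lid, and leave the things around the rail where they are.

Things in the scene. Friction and masses are not known exactly. Their poses are not given: they have to be found in the camera images.
- rail: Fixed stainless topping rail on adjustable feet, which lift it by 12 to 46 mm; housing 220 (x) by 470 (y) mm, four pans 110 mm apart along y. The lids sit on the flat pan rims (each 176 by 108 mm). Origin: midway under the housing, 130 mm below the rims and 12 to 46 mm above the bench; y along the row, x across it (away from the robot at yaw 0), z up.
- lid_a: Lid at y = +165 mm on the rail. The four are identical: blue flange 174 (x) by 105 (y) by 4 mm, origin at the centre of its underside, so the surface to press is 4 mm higher; in the middle a grip bar 50 (x) by 16 mm, 18 mm high; below, a plug 7 mm deep in the pan with 2 mm play. About 0.1 kg. Axes as the rail's. Seated: level, origin 130 mm above the rail's, gives nowhere.
- lid_b: Lid at y = +55 mm on the rail, as lid_a. Any one of the four lids can be the loose one, and any of its corners the unsnapped one: that corner sits on its catch, 79 mm (x) and 48 mm (y) from the lid's centre, 4 mm above the rim. The lid stands on that corner and the diagonally opposite one, tilted by 0.02 to 0.045 rad, and rocks about the line between them.
- lid_c: Lid at y = -55 mm on the rail, as lid_a. How the loose lid moves: a light press (2 to 4 N) on the middle of either short end, 70 mm from the centre along x, tips it that way by 2 to 4 mm at a free corner and does not seat it. Pressed so, the end with the unsnapped corner still stands about 2 mm higher in its middle than a seated lid, near that corner 2.5 to 3.5 mm; everywhere else it goes down to within 1 mm of flush.
- lid_d: Lid at y = -165 mm on the rail, as lid_a. How to seat the loose one: its catch holds against about 12 N; pushed harder, straight down near that corner (say 66 mm in x and 36 mm in y from the lid's centre, with 15 to 22 N), it slides down 4 mm and stays down.
- dredger: Bystander: steel sugar dredger, 70 mm across, 101 mm tall, with a wire handle, standing loose beyond the rail. Origin: centre of its underside.
- tins: Bystander: stack of six tart tins, 72 mm across, 53 mm tall, loose, between robot and rail. Origin: centre of its underside.
- scraper: Bystander: dough scraper lying loose to the left (+y) of the rail: steel blade 110 by 150 mm, white grip 24 mm high along its edge nearer the rail. Origin: on the bench, 45 mm from the blade's centre towards the grip.
- brush: Bystander: pastry brush 220 mm long, lying loose to the right (-y) of the rail. Origin: underside, near its middle.
Things that resemble listed ones, but are neither listed nor needed, are in the scene too. Leave any green look-alike of the lid_d alone. What is shaped like the lid_c but yellow is not meant.

How it is judged (in metres and radians):
On the way, in this order (a step that is already met when the one before it is completed fails the run):
1. a finger presses the loose lid while it is still out of its seat (((contact force between the fingers and lid_a above 0.5 N and angle between lid_a's own z axis and vertical above 0.014 rad) or (contact force between the fingers and lid_b above 0.5 N and angle between lid_b's own z axis and vertical above 0.014 rad) or (contact force between the fingers and lid_c above 0.5 N and angle between lid_c's own z axis and vertical above 0.014 rad) or (contact force between the fingers and lid_d above 0.5 N and angle between lid_d's own z axis and vertical above 0.014 rad))), for 0.05 s.
2. under a finger's press that lid goes home, so that all four are seated ((contact force between the fingers and lid_a above 0.5 N or contact force between the fingers and lid_b above 0.5 N or contact force between the fingers and lid_c above 0.5 N or contact force between the fingers and lid_d above 0.5 N) and angle between each of lid_a, lid_b, lid_c, lid_d's own z axis and vertical below 0.008 rad and z of lid_a in the frame of rail between 0.128 and 0.131 m and z of lid_b in the frame of rail between 0.128 and 0.131 m and z of lid_c in the frame of rail between 0.128 and 0.131 m and z of lid_d in the frame of rail between 0.128 and 0.131 m), for 0.05 s.
At the end, for the whole second after the job is handed in: All four lids are level within 0.008 rad, with their flanges less than 1 mm above the pan rims, and at rest (angle between each of lid_a, lid_b, lid_c, lid_d's own z axis and vertical below 0.008 rad and z of lid_a in the frame of rail between 0.128 and 0.131 m and z of lid_b in the frame of rail between 0.128 and 0.131 m and z of lid_c in the frame of rail between 0.128 and 0.131 m and z of lid_d in the frame of rail between 0.128 and 0.131 m and linear speed of each of lid_a, lid_b, lid_c, lid_d below 0.02 m/s); the robot touches nothing.
It fails at once if a lid is lifted (more than 10 mm off its rim) (z of any of lid_a, lid_b, lid_c, lid_d in the frame of rail above 0.14 m).
It fails at once if a bystander is moved by more than 30 mm (distance of any of dredger, tins, scraper, brush from where it was at the start of the episode above 0.03 m).
It also fails if it takes over 69 s, if anything falls off the work surface, if the arm or the gripper's body presses on something with over 40 N, if the wrist force passes 120 N, or if a joint passes its speed limit or range.

## Working session

There is one attempt and no reset: what is moved stays moved. The work goes in short steps, Python scripts to look and compute and a tool call to move; the robot and the scene stay as the last step left them, time stands still between calls to the robot, and variables do not carry over. Pictures are saved under pics/ and viewed, at most 10 in all, crops included, and the job is handed in when it is done.

Besides the shell and the picture viewer there is one more tool, called after "Emit:" by a JSON object that holds its "method" and its "body", one argument or row to a line. jog_arm: Moves the arm, as the interface text tells. Its arguments: {"type":"object","properties":{"plan":{"type":"string"},"grip_force":{"type":"number"}},"required":["plan"]}

```bash
mkdir -p pics; cat > h.py <<'E'
import numpy as np, cv2
from rig import env, imaging, job, models
def snap(n,fn=None):
    im=imaging.get_image(n)
    if fn: cv2.imwrite('pics/'+fn,im['pixels'][:,:,::-1])
    return im
def cloud(im):
    d=im['depth'];h,w=d.shape;f=h/2/np.tan(np.radians(im['fov_y']/2))
    u,v=np.meshgrid(np.arange(w),np.arange(h))
    P=np.stack([(u-im['cx'])/f*d,(v-im['cy'])/f*d,d],-1)
    T=np.array(im['world_from_camera']);return P@T[:3,:3].T+T[:3,3]
E
python3 - <<'E'
from h import *
a=snap('top','top.png');b=snap('side','side.png')
for n,im in(('top',a),('side',b)):
    P=cloud(im);np.save(n+'.npy',P);np.save(n+'_rgb.npy',im['pixels'])
    print(n,np.array(im['world_from_camera']).round(3).tolist())
    hsv=cv2.cvtColor(im['pixels'],cv2.COLOR_RGB2HSV)
    m=((hsv[...,0]>95)&(hsv[...,0]<130)&(hsv[...,1]>100)).astype(np.uint8)
    k,l,s,c=cv2.connectedComponentsWithStats(m)
    for i in range(1,k):
        if s[i,4]>150: print(s[i],c[i].round(),np.median(P[l==i],0).round(4))
s=env.observe();print(s['tool_rot'],s['position'],s['ft_force'],s['time_s'])
E
```

```text
top [[-0.007, -0.988, 0.153, 0.374], [-1.0, 0.006, -0.003, -0.008], [0.002, -0.153, -0.988, 1.217], [0.0, 0.0, 0.0, 1.0]]
[ 364  185   58   85 4156] [392. 227.] [ 0.5689 -0.1537  0.1684]
[ 311  189   57   86 4159] [339. 231.] [ 0.5616 -0.0445  0.1665]
[ 258  193   56   86 4175] [285. 235.] [0.5541 0.064  0.1666]
[ 206  196   54   87 4197] [232. 239.] [0.5469 0.1731 0.1667]
side [[0.747, -0.512, 0.424, 0.01], [-0.664, -0.563, 0.491, -0.634], [-0.012, -0.649, -0.761, 1.101], [0.0, 0.0, 0.0, 1.0]]
[ 144   44   61   48 1793] [172.  66.] [ 0.9994  1.5588 -0.4054]
[ 227  152  121   88 5407] [287. 195.] [0.5458 0.1115 0.1649]
[ 294  199  133  101 6765] [360. 248.] [ 0.5602 -0.1076  0.1659]
[[-9.58308542e-01  2.85734719e-01 -6.39833832e-04]
 [ 2.85735288e-01  9.58307919e-01 -1.13073827e-03]
 [ 2.90066647e-04 -1.26641924e-03 -9.99999156e-01]] [0.1570222  0.52683997 0.23078558] [ 0.38061254 -0.33399105 -0.10821237] 0.1
```

View pics/top.png

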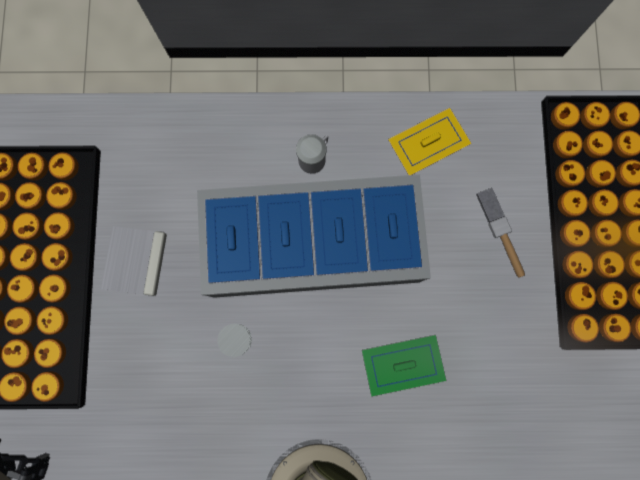

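View pics/side.png

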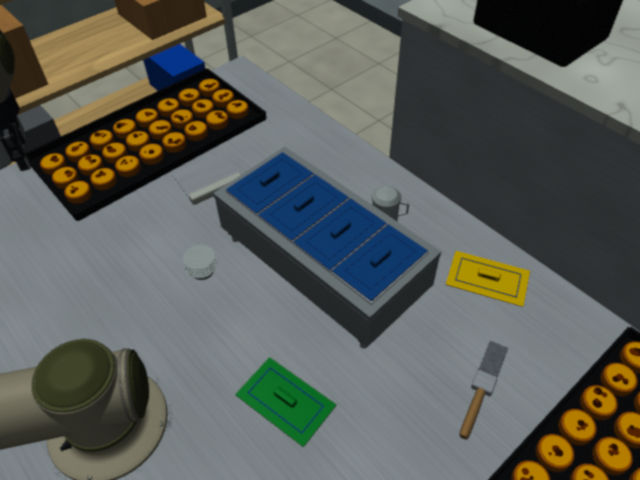

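The top view shows the rail with lid a at (232,239), b at (285,235), c at (339,231) and d at (392,227). The green (404,365) and yellow (430,140) look-alikes are off the rail, so they aren't meant. Next I fit a plane to each lid's depth.

```bash
python3 - <<'E'
from h import *
T=np.load('top.npy');S=np.load('side.npy');rgb=np.load('top_rgb.npy');rs=np.load('side_rgb.npy')
C={}
for n,c in zip('abcd',[(.5469,.1731),(.5541,.064),(.5616,-.0445),(.5689,-.1537)]): C[n]=np.array(c)
yaw=np.arctan2(.022,.3268);R=np.array([[np.cos(yaw),-np.sin(yaw)],[np.sin(yaw),np.cos(yaw)]])
print(np.degrees(yaw))
for P,g in((T,rgb),(S,rs)):
  hsv=cv2.cvtColor(g,cv2.COLOR_RGB2HSV);m=(hsv[...,0]>95)&(hsv[...,0]<130)&(hsv[...,1]>100)
  Q=P[m&(P[...,2]>.1)&(P[...,2]<.25)]
  for n in C:
    L=(Q[:,:2]-C[n])@R
    k=(abs(L[:,0])<.083)&(abs(L[:,1])<.049)&~((abs(L[:,0])<.034)&(abs(L[:,1])<.018))
    A=np.c_[L[k],np.ones(k.sum())];z=Q[k,2]
    x=np.linalg.lstsq(A,z,rcond=None)[0]
    al=L[(abs(L[:,0])<.1)&(abs(L[:,1])<.05)]
    print(n,k.sum(),x.round(4),'res',np.std(z-A@x).round(4),(al.max(0)+al.min(0)).round(4)/2, [round(float(np.median(z[(np.sign(L[k,0])==i)&(np.sign(L[k,1])==j)&(abs(L[k,0])>.05)&(abs(L[k,1])>.025)])),4) for i in(1,-1) for j in(1,-1)])
s=P[(abs(P[...,2]-.165)<.02)&(abs(P[...,0]-.56)<.13)&(abs(P[...,1])<.27)];print(len(s))
E
```

```text
3.8513101041177817
a 3238 [-0.001   0.0012  0.1666] res 0.002 [0.00295 0.     ] [0.1665, 0.1665, 0.1665, 0.1666]
b 3219 [-0.0011  0.0013  0.1665] res 0.0019 [0.0031 0.    ] [0.1661, 0.1663, 0.167, 0.1665]
c 3191 [-0.      0.0025  0.1663] res 0.002 [ 0.00285 -0.     ] [0.1661, 0.1663, 0.1668, 0.166]
d 3204 [-0.0203 -0.0076  0.1683] res 0.002 [ 0.00275 -0.     ] [0.1666, 0.1674, 0.1693, 0.1702]
a 1865 [-0.0007  0.0034  0.1648] res 0.002 [3.3e-03 5.0e-05] [0.1644, 0.1646, 0.1649, 0.1645]
b 2114 [-0.0003  0.0016  0.1647] res 0.002 [ 5.15e-03 -5.00e-05] [0.1646, 0.1648, 0.1642, 0.1649]
c 2405 [-0.0002  0.0008  0.1646] res 0.0019 [0.00405 0.     ] [0.1648, 0.1648, 0.1648, 0.1647]
d 2659 [-0.016  -0.0143  0.1668] res 0.0018 [0.00185 0.     ] [0.1651, 0.1663, 0.168, 0.1684]
17621
```

Lid d's plane is tilted about 0.021 rad in both views, highest at its (-x,-y) corner; a, b and c are level. I'll go above d with shut fingers and confirm by pressing.

Emit:
{"method": "jog_arm", "body": {
  "plan": "0 0 0 -2.6 -2.8 0 255;0 0 0 -2.6 -2.8 0 255;0 0 0 -2.6 -2.8 0 255;0 0 0 -2.6 -2.8 0 255;0 0 0 -2.6 -2.8 0 255;0 0 0 -2.6 -2.8 0 255;0 0 0 -2.6 -2.8 0 255;0 0 0 -2.6 -2.8 0 255;0 0 0 -2.6 -2.8 0 255;0 0 0 -2.6 -2.8 0 255",
  "grip_force": 40
}}

```text
time_s: 0.93
position: [0.3265, 0.1827, 0.2313]
tool_rot: [[-0.958, 0.286, -0.0], [0.286, 0.958, 0.0], [0.0, 0.0, -1.0]]
ft_force: [0.5, 0.7, 1.0]
grip_width: 0.0003
gripper_force: 0.0
```

Emit:
{"method": "jog_arm", "body": {
  "plan": "0 0 0 -2.6 -2.8 0 255;0 0 0 -2.6 -2.8 0 255;0 0 0 -2.6 -2.8 0 255;0 0 0 -2.6 -2.8 0 255;0 0 0 -2.6 -2.8 0 255;0 0 0 -2.6 -2.8 0 255;0 0 0 -2.6 -2.8 0 255;0 0 0 -2.6 -2.8 0 255;0 0 0 -2.6 -2.8 0 255;0 0 0 -2.6 -2.8 0 255"
}}

```text
time_s: 1.77
position: [0.4958, -0.1601, 0.231]
tool_rot: [[-0.958, 0.286, -0.001], [0.286, 0.958, 0.0], [0.001, 0.0, -1.0]]
ft_force: [0.7, 0.5, 0.1]
grip_width: -0.0
gripper_force: 0.0
```

Emit:
{"method": "jog_arm", "body": {
  "plan": "0 0 0 0 0 0 255;0 0 0 0 0 0 255;0 0 0 0 0 0 255;0 0 0 0 0 0 255"
}}

```text
time_s: 2.1
position: [0.495, -0.1571, 0.2314]
tool_rot: [[-0.959, 0.285, -0.0], [0.285, 0.959, 0.0], [0.0, 0.0, -1.0]]
ft_force: [-0.9, 0.5, -0.4]
grip_width: 0.0004
gripper_force: 0.0
```

Emit:
{"method": "jog_arm", "body": {
  "plan": "0 0 0 -0.3 0.1 1.5 255;0 0 0 -0.3 0 1.5 255;0 0 0 0 0 1.5 255;0 0 0 0 0 1 255;0 0 0 0 0 0 255;0 0 0 0 0 0 255;0 0 0 0 0 0.2 255;0 0 0 0 0 0 255;0 0 0 0 0 0 255"
}}

```text
time_s: 2.85
position: [0.5016, -0.1589, 0.1749]
tool_rot: [[-0.958, 0.286, 0.001], [0.286, 0.958, -0.001], [-0.001, -0.0, -1.0]]
ft_force: [1.0, -0.3, -0.8]
grip_width: 0.0002
gripper_force: 0.0
```

Emit:
{"method": "jog_arm", "body": {
  "plan": "0 0 0 0 0 0.1 255;0 0 0 0 0 0 255;0 0 0 0 0 0.05 255;0 0 0 0 0 0 255;0 0 0 0 0 0 255"
}}

```text
time_s: 3.27
position: [0.5015, -0.159, 0.1728]
tool_rot: [[-0.958, 0.286, -0.0], [0.286, 0.958, 0.0], [0.0, 0.0, -1.0]]
ft_force: [-0.5, 0.2, -0.1]
grip_width: 0.0002
gripper_force: 0.0
```

Emit:
{"method": "jog_arm", "body": {
  "plan": "0 0 0 0 0 0.1 255;0 0 0 0 0 0.1 255;0 0 0 0 0 0 255;0 0 0 0 0 0 255"
}}

```text
time_s: 3.6
position: [0.5014, -0.1589, 0.1707]
tool_rot: [[-0.958, 0.286, -0.0], [0.286, 0.958, 0.0], [0.0, 0.0, -1.0]]
ft_force: [0.5, -0.1, 0.4]
grip_width: -0.0
gripper_force: 0.0
```

Emit:
{"method": "jog_arm", "body": {
  "plan": "0 0 0 0 0 0.1 255;0 0 0 0 0 0 255;0 0 0 0 0 0 255"
}}

```text
time_s: 3.85
position: [0.5015, -0.1589, 0.1698]
tool_rot: [[-0.958, 0.286, -0.0], [0.286, 0.958, 0.0], [0.0, 0.0, -1.0]]
ft_force: [0.8, -0.2, -1.0]
grip_width: 0.0004
gripper_force: 0.0
```

Emit:
{"method": "jog_arm", "body": {
  "plan": "0 0 0 0 0 0.1 255;0 0 0 0 0 0 255;0 0 0 0 0 0 255"
}}

```text
time_s: 4.1
position: [0.5015, -0.1589, 0.1688]
tool_rot: [[-0.958, 0.286, -0.0], [0.286, 0.958, 0.0], [0.0, 0.0, -1.0]]
ft_force: [0.2, 0.5, -0.3]
grip_width: 0.0004
gripper_force: 0.0
```

Emit:
{"method": "jog_arm", "body": {
  "plan": "0 0 0 0 0 0.05 255;0 0 0 0 0 0 255;0 0 0 0 0 0 255"
}}

```text
time_s: 4.35
position: [0.5015, -0.1589, 0.1683]
tool_rot: [[-0.958, 0.286, 0.0], [0.286, 0.958, -0.0], [-0.0, -0.0, -1.0]]
ft_force: [-0.3, 0.1, 0.3]
grip_width: 0.0005
gripper_force: 0.0
```

Emit:
{"method": "jog_arm", "body": {
  "plan": "0 0 0 0 0 0.05 255;0 0 0 0 0 0 255;0 0 0 0 0 0 255"
}}

```text
time_s: 4.6
position: [0.5015, -0.1589, 0.1679]
tool_rot: [[-0.958, 0.286, 0.0], [0.286, 0.958, -0.0], [-0.0, -0.0, -1.0]]
ft_force: [-0.0, 0.4, 0.5]
grip_width: 0.0002
gripper_force: 0.4
```

Emit:
{"method": "jog_arm", "body": {
  "plan": "0 0 0 0 0 0.05 255;0 0 0 0 0 0 255;0 0 0 0 0 0 255"
}}

```text
time_s: 4.85
position: [0.5016, -0.159, 0.1677]
tool_rot: [[-0.958, 0.286, 0.001], [0.286, 0.958, -0.0], [-0.001, -0.0, -1.0]]
ft_force: [-1.8, 0.5, 4.2]
grip_width: 0.0
gripper_force: 2.5
```

Contact at z≈0.1677 with 4 N, about 2 mm above flush, so the unsnapped corner is on the -x end. Now a light press at (-66,+36).

Emit:
{"method": "jog_arm", "body": {
  "plan": "0 0 0 0 0 -0.6 255;0 0 0 0.4 1.7 0 255;0 0 0 0.4 1.8 0 255;0 0 0 0 0 0.3 255;0 0 0 0 0 0.1 255;0 0 0 0 0 0 255;0 0 0 0 0 0 255"
}}

```text
time_s: 5.43
position: [0.5038, -0.1238, 0.1692]
tool_rot: [[-0.958, 0.286, -0.0], [0.286, 0.958, -0.0], [0.0, -0.0, -1.0]]
ft_force: [-0.2, -1.2, -0.8]
grip_width: -0.0001
gripper_force: 0.0
```

Emit:
{"method": "jog_arm", "body": {
  "plan": "0 0 0 0 0 0.1 255;0 0 0 0 0 0 255;0 0 0 0 0 0 255"
}}

```text
time_s: 5.68
position: [0.5038, -0.1235, 0.1683]
tool_rot: [[-0.958, 0.286, -0.0], [0.286, 0.958, -0.0], [0.0, -0.0, -1.0]]
ft_force: [-0.7, -0.3, -0.4]
grip_width: 0.0
gripper_force: 0.0
```

Emit:
{"method": "jog_arm", "body": {
  "plan": "0 0 0 0 0 0.05 255;0 0 0 0 0 0 255;0 0 0 0 0 0 255"
}}

```text
time_s: 5.93
position: [0.5038, -0.1232, 0.1678]
tool_rot: [[-0.958, 0.286, -0.0], [0.286, 0.958, 0.0], [0.0, 0.0, -1.0]]
ft_force: [-0.1, 0.2, -0.2]
grip_width: -0.0001
gripper_force: 0.0
```

Emit:
{"method": "jog_arm", "body": {
  "plan": "0 0 0 0 0 0.05 255;0 0 0 0 0 0 255;0 0 0 0 0 0 255"
}}

```text
time_s: 6.18
position: [0.5038, -0.1231, 0.1673]
tool_rot: [[-0.958, 0.286, -0.0], [0.286, 0.958, 0.0], [0.0, -0.0, -1.0]]
ft_force: [0.9, -0.4, 0.0]
grip_width: 0.0002
gripper_force: 0.0
```

Emit:
{"method": "jog_arm", "body": {
  "plan": "0 0 0 0 0 0.05 255;0 0 0 0 0 0 255;0 0 0 0 0 0 255"
}}

```text
time_s: 6.43
position: [0.5038, -0.1231, 0.1668]
tool_rot: [[-0.958, 0.286, -0.0], [0.286, 0.958, -0.0], [0.0, -0.0, -1.0]]
ft_force: [-0.0, 0.3, 0.0]
grip_width: 0.0003
gripper_force: 0.0
```

Emit:
{"method": "jog_arm", "body": {
  "plan": "0 0 0 0 0 0.05 255;0 0 0 0 0 0 255;0 0 0 0 0 0 255"
}}

```text
time_s: 6.68
position: [0.5039, -0.1231, 0.1664]
tool_rot: [[-0.958, 0.286, 0.0], [0.286, 0.958, -0.0], [-0.0, -0.0, -1.0]]
ft_force: [0.1, -0.3, 0.7]
grip_width: 0.0003
gripper_force: 0.5
```

Emit:
{"method": "jog_arm", "body": {
  "plan": "0 0 0 0 0 0.03 255;0 0 0 0 0 0 255;0 0 0 0 0 0 255"
}}

```text
time_s: 6.93
position: [0.5039, -0.1231, 0.1663]
tool_rot: [[-0.958, 0.286, 0.0], [0.286, 0.958, -0.0], [-0.0, -0.0, -1.0]]
ft_force: [-0.2, 0.4, 4.8]
grip_width: 0.0
gripper_force: 2.2
```

The (-,+) corner goes down to 0.1663, near flush, so the unsnapped one is (-,-). Moving there.

Emit:
{"method": "jog_arm", "body": {
  "plan": "0 0 0 0 0 -0.9 255;0 0 0 -0.8 -2.2 0 255;0 0 0 -0.8 -2.3 0 255;0 0 0 -0.9 -2.2 0 255;0 0 0 0 0 0.3 255;0 0 0 0 0 0.2 255;0 0 0 0 0 0 255;0 0 0 0 0 0 255;0 0 0 0 0 0 255"
}}

```text
time_s: 7.68
position: [0.5087, -0.1936, 0.1702]
tool_rot: [[-0.959, 0.285, -0.0], [0.285, 0.959, 0.0], [0.0, 0.0, -1.0]]
ft_force: [-0.6, -0.9, 0.7]
grip_width: -0.0
gripper_force: 0.0
```

Emit:
{"method": "jog_arm", "body": {
  "plan": "0 0 0 0 0 0.1 255;0 0 0 0 0 0 255;0 0 0 0 0 0 255"
}}

```text
time_s: 7.93
position: [0.5087, -0.1941, 0.1692]
tool_rot: [[-0.958, 0.285, 0.0], [0.285, 0.958, 0.0], [-0.0, 0.0, -1.0]]
ft_force: [-0.1, 0.8, 0.8]
grip_width: 0.0004
gripper_force: 0.8
```

Emit:
{"method": "jog_arm", "body": {
  "plan": "0 0 0 0 0 0.05 255;0 0 0 0 0 0 255;0 0 0 0 0 0 255"
}}

```text
time_s: 8.18
position: [0.5087, -0.1942, 0.1691]
tool_rot: [[-0.958, 0.286, 0.001], [0.286, 0.958, 0.0], [-0.001, 0.0, -1.0]]
ft_force: [-1.1, 1.9, 5.6]
grip_width: -0.0001
gripper_force: 2.8
```

Emit:
{"method": "jog_arm", "body": {
  "plan": "0 0 0 0 0 0.05 255;0 0 0 0 0 0 255;0 0 0 0 0 0 255"
}}

```text
time_s: 8.43
position: [0.5088, -0.1942, 0.1689]
tool_rot: [[-0.958, 0.286, 0.001], [0.286, 0.958, -0.0], [-0.001, 0.0, -1.0]]
ft_force: [-1.7, 3.3, 8.5]
grip_width: -0.0002
gripper_force: 4.1
```

It stands at 0.169, 3 mm high, and resists, so (-,-) is the one. Pressing harder.

Emit:
{"method": "jog_arm", "body": {
  "plan": "0 0 0 0 0 0.05 255;0 0 0 0 0 0 255;0 0 0 0 0 0 255"
}}

```text
time_s: 8.68
position: [0.5088, -0.1942, 0.1686]
tool_rot: [[-0.958, 0.285, 0.001], [0.285, 0.958, -0.0], [-0.001, 0.0, -1.0]]
ft_force: [-1.7, 3.0, 8.0]
grip_width: 0.0001
gripper_force: 4.7
```

Emit:
{"method": "jog_arm", "body": {
  "plan": "0 0 0 0 0 0.05 255;0 0 0 0 0 0 255;0 0 0 0 0 0 255;0 0 0 0 0 0 255"
}}

```text
time_s: 9.02
position: [0.5088, -0.1942, 0.1682]
tool_rot: [[-0.958, 0.286, 0.001], [0.286, 0.958, -0.0], [-0.001, 0.0, -1.0]]
ft_force: [-2.7, 3.0, 9.1]
grip_width: 0.0
gripper_force: 4.9
```

Emit:
{"method": "jog_arm", "body": {
  "plan": "0 0 0 0 0 0.05 255;0 0 0 0 0 0 255;0 0 0 0 0 0 255;0 0 0 0 0 0 255"
}}

```text
time_s: 9.35
position: [0.5087, -0.1942, 0.1677]
tool_rot: [[-0.958, 0.286, 0.001], [0.286, 0.958, -0.0], [-0.001, 0.0, -1.0]]
ft_force: [-2.0, 3.1, 10.1]
grip_width: -0.0
gripper_force: 4.9
```

The corner is sliding down.

Emit:
{"method": "jog_arm", "body": {
  "plan": "0 0 0 0 0 0.05 255;0 0 0 0 0 0 255;0 0 0 0 0 0.05 255;0 0 0 0 0 0 255;0 0 0 0 0 0.05 255;0 0 0 0 0 0 255;0 0 0 0 0 0 255"
}}

```text
time_s: 9.93
position: [0.5087, -0.1943, 0.1662]
tool_rot: [[-0.958, 0.286, 0.001], [0.286, 0.958, -0.0], [-0.001, -0.0, -1.0]]
ft_force: [-2.5, 2.4, 9.8]
grip_width: 0.0002
gripper_force: 5.0
```

Emit:
{"method": "jog_arm", "body": {
  "plan": "0 0 0 0 0 0.05 255;0 0 0 0 0 0 255;0 0 0 0 0 0 255"
}}

```text
time_s: 10.18
position: [0.5087, -0.1943, 0.1657]
tool_rot: [[-0.958, 0.286, 0.001], [0.286, 0.958, -0.0], [-0.001, -0.0, -1.0]]
ft_force: [-1.6, 3.5, 9.4]
grip_width: -0.0003
gripper_force: 5.1
```

Emit:
{"method": "jog_arm", "body": {
  "plan": "0 0 0 0 0 0.05 255;0 0 0 0 0 0 255;0 0 0 0 0 0 255"
}}

```text
time_s: 10.43
position: [0.5088, -0.1943, 0.1655]
tool_rot: [[-0.958, 0.286, 0.001], [0.286, 0.958, -0.001], [-0.002, -0.0, -1.0]]
ft_force: [-3.1, 4.4, 12.3]
grip_width: 0.0003
gripper_force: 6.2
```

Emit:
{"method": "jog_arm", "body": {
  "plan": "0 0 0 0 0 0.05 255;0 0 0 0 0 0 255;0 0 0 0 0 0 255"
}}

```text
time_s: 10.68
position: [0.5088, -0.1943, 0.1655]
tool_rot: [[-0.958, 0.286, 0.002], [0.286, 0.958, -0.001], [-0.002, -0.0, -1.0]]
ft_force: [-4.6, 4.1, 15.4]
grip_width: -0.0
gripper_force: 8.0
```

Emit:
{"method": "jog_arm", "body": {
  "plan": "0 0 0 0 0 0.03 255;0 0 0 0 0 0 255;0 0 0 0 0 0 255;0 0 0 0 0 0 255"
}}

```text
time_s: 11.02
position: [0.5088, -0.1943, 0.1655]
tool_rot: [[-0.958, 0.285, 0.002], [0.285, 0.958, -0.001], [-0.002, -0.001, -1.0]]
ft_force: [-5.8, 4.6, 18.5]
grip_width: -0.0003
gripper_force: 9.1
```

Firm stop at 0.1655. Now I lift off, back away and check.

Emit:
{"method": "jog_arm", "body": {
  "plan": "0 0 0 0 0 -0.3 255;0 0 0 0 0 -1 255;0 0 0 0 0 -2 255;0 0 0 0 0 -2.5 255;0 0 0 0 0 -2.5 255;0 0 0 2.5 0 0 255;0 0 0 2.5 0 0 255;0 0 0 2.5 0 0 255;0 0 0 2.5 0 0 255;0 0 0 0 0 0 255"
}}

```text
time_s: 11.85
position: [0.4098, -0.1645, 0.2464]
tool_rot: [[-0.958, 0.286, -0.001], [0.286, 0.958, 0.0], [0.001, -0.0, -1.0]]
ft_force: [1.0, -1.1, -0.2]
grip_width: 0.0003
gripper_force: 0.0
```

```bash
python3 - <<'E'
from h import *
yaw=np.radians(3.85);R=np.array([[np.cos(yaw),-np.sin(yaw)],[np.sin(yaw),np.cos(yaw)]])
for cam in('top','side'):
  im=snap(cam,cam+'2.png');P=cloud(im);hsv=cv2.cvtColor(im['pixels'],cv2.COLOR_RGB2HSV);m=(hsv[...,0]>95)&(hsv[...,0]<130)&(hsv[...,1]>100)
  Q=P[m&(P[...,2]>.1)&(P[...,2]<.2)]
  for n,c in zip('abcd',[(.5469,.1731),(.5541,.064),(.5616,-.0445),(.5689,-.1537)]):
    L=(Q[:,:2]-c)@R
    k=(abs(L[:,0])<.083)&(abs(L[:,1])<.049)&~((abs(L[:,0])<.034)&(abs(L[:,1])<.018))
    print(cam,n,k.sum(),np.linalg.lstsq(np.c_[L[k],np.ones(k.sum())],Q[k,2],rcond=None)[0].round(4))
s=env.observe();print(s['position'],s['ft_force'],s['time_s'])
E
```

```text
top a 3235 [1.000e-04 3.600e-03 1.666e-01]
top b 3215 [-0.001   0.0006  0.1664]
top c 3195 [-0.0005  0.0031  0.1663]
top d 2875 [-0.001   0.0026  0.1662]
side a 0 [0. 0. 0.]
side b 121 [-0.0292  0.0023  0.1626]
side c 965 [ 0.0026 -0.0083  0.1644]
side d 2650 [-0.0023  0.0005  0.1646]
[ 0.4126392  -0.16594477  0.24657524] [ 0.05808342 -0.24848509  0.07932455] 11.95
```

View pics/side2.png

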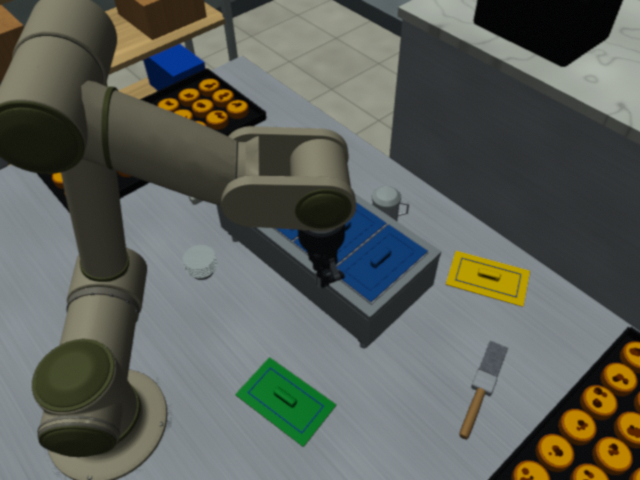

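The side view shows lid d (380,260) flush, the tins (200,262) and dredger (387,200) in their places, and the gripper clear. The top depth gives all four lids level at the same height.

```bash
python3 -c "
from rig import job;print(job.close_job())"
```

```text
the job is handed in; nothing more can be done
None
```

Lid_d was the loose one: its (-x,-y) corner is now pushed home, the top-camera depth shows all four lids level and flush, the arm is clear, and the job is handed in at about 12 s (no verdict was returned).

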